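# Sort the cold packs by heft and square them up for the sample box

### The job

The cold packs look alike, but one or two have leaked and feel light: heft each pack, put the light ones in the red reject tray, and lay the full ones on the blue mat side by side across it, one end of each square against the yellow fence. Once all the full packs are there, lay the straightedge flat on the table with its marked long edge flush against the free ends of all of them, so that they are held in line between it and the fence. When everything is in place, press the logger's green button fully down for a moment, and leave the specimen jar and the roll of tape where they are.

Things in the scene. Friction and masses are not known exactly. Their poses are not given: they have to be found in the camera images.
- pack1: the cold pack that has its middle at point pack1_center; origin in the middle of its underside (as first laid), x along its 120 mm length, z up
- pack1_center (a point): cold pack, a closed white plastic brick 120 (its x) x 48 x 48 mm with a flat blue filler cap and a pale panel on its top face. All packs look the same; a full one weighs about 300 g, a leaked one about 80 g. Four or five packs are present (the others None), of which two or three are full and one or two leaked; nothing but its weight tells which. A full one slides on the table at about 3 N. This point is the middle of the brick, 24 mm above what it lies on.
- pack2: the cold pack that has its middle at point pack2_center; origin in the middle of its underside (as first laid), x along its 120 mm length, z up
- pack2_center (a point): cold pack, a closed white plastic brick 120 (its x) x 48 x 48 mm with a flat blue filler cap and a pale panel on its top face. All packs look the same; a full one weighs about 300 g, a leaked one about 80 g. Four or five packs are present (the others None), of which two or three are full and one or two leaked; nothing but its weight tells which. A full one slides on the table at about 3 N. This point is the middle of the brick, 24 mm above what it lies on.
- pack3: the cold pack that has its middle at point pack3_center; origin in the middle of its underside (as first laid), x along its 120 mm length, z up
- pack3_center (a point): cold pack, a closed white plastic brick 120 (its x) x 48 x 48 mm with a flat blue filler cap and a pale panel on its top face. All packs look the same; a full one weighs about 300 g, a leaked one about 80 g. Four or five packs are present (the others None), of which two or three are full and one or two leaked; nothing but its weight tells which. A full one slides on the table at about 3 N. This point is the middle of the brick, 24 mm above what it lies on.
- pack4: the cold pack that has its middle at point pack4_center; origin in the middle of its underside (as first laid), x along its 120 mm length, z up
- pack4_center (a point): cold pack, a closed white plastic brick 120 (its x) x 48 x 48 mm with a flat blue filler cap and a pale panel on its top face. All packs look the same; a full one weighs about 300 g, a leaked one about 80 g. Four or five packs are present (the others None), of which two or three are full and one or two leaked; nothing but its weight tells which. A full one slides on the table at about 3 N. This point is the middle of the brick, 24 mm above what it lies on.
- pack5: the cold pack that has its middle at point pack5_center; origin in the middle of its underside (as first laid), x along its 120 mm length, z up
- pack5_center (a point): cold pack, a closed white plastic brick 120 (its x) x 48 x 48 mm with a flat blue filler cap and a pale panel on its top face. All packs look the same; a full one weighs about 300 g, a leaked one about 80 g. Four or five packs are present (the others None), of which two or three are full and one or two leaked; nothing but its weight tells which. A full one slides on the table at about 3 N. This point is the middle of the brick, 24 mm above what it lies on.
- fence: fixed straight yellow fence bar 260 mm long (its y), 20 mm thick, 30 mm high, standing on the table at the far edge of a thin blue mat 200 mm deep that lies before it, on the robot's side. Its x points from the mat into the fence; origin as point fence_face
- fence_face (a point): middle of the long face of the fence that looks to the robot and the mat, at table height, axes as fence: the packs' far ends belong at x = 0 here, the mat lies at x = -0.2 to 0
- rule: loose aluminium straightedge, about 420 g: a flat plate 64 (x) x 200 (y) x 12 mm, origin in the middle of its underside, z up. Its measuring edge, marked with a black line, is the 200 mm long face at x = +32 mm. A red grip rib 16 mm thick (x), 80 mm long (y) stands on it along y at x = -16 mm, from 12 to 46 mm above the underside. At the start it lies on the table between the robot and the mat, its measuring edge away from the robot
- rule_edge (a point): middle of the straightedge's measuring edge, at its underside; x points out of the edge, y along it
- rule_grip (a point): middle of the red grip rib of the straightedge, 32 mm above its underside; 16 mm thick along the straightedge's x
- reject_in (a point): middle of the inner floor of the fixed red reject tray, 150 (x) x 190 (y) x 25 mm outside, walls and floor 5 mm; axes: x and y along its sides
- start (a joint): the green push button, 28 mm across, on top of the grey temperature logger (fixed box 80 x 70 x 30 mm); 0 = out, 0.006 m = fully down, sprung, about 5 N to push it home
- start_top (a point): middle of the top of the green button, pressed straight down
- cup: capped specimen jar with an orange lid, 54 mm across, 60 mm high, bystander; origin under its middle. The logger and the jar may be in each other's places from start to start
- tape: roll of tape lying flat, 90 mm across, 30 mm high, bystander; origin under its middle
There are look-alikes about, which are no part of the job. Leave any purple look-alike of the pack2 alone.

How it is judged:
By the outcome, as a careful person would: the job done as asked, in the order asked, and still so for the second after the job is handed in, with the robot touching nothing.
Of pack1, pack2, pack3, pack4, pack5 only 4 to 5 are there at a start; the rules pass over those that are not, and their reading is None.
At some moment in a run one of rule may be knocked a few centimetres aside while the robot is not near it.
Once in a run the grip may slacken for a moment while it holds something.
It also fails if it takes over 210 s, if anything falls off the work surface, if the arm or the gripper's body presses on something with over 40 N, if the wrist force passes 120 N, or if a joint passes its speed limit or range.

### The arm

A 6-joint arm with a two-finger parallel gripper is mounted at the origin on the work surface. World frame = base frame: x ahead of the robot, y to its left, z up, the work surface at z = 0. Lengths are in m, angles in degrees, forces in N, time in s.
With the tool pointing down it reaches from about 0.35 to 0.875 m from the base axis. Payload 4.2 kg.
Tool frame: the origin (TCP) lies on the front face of the gripper's body, between the roots of the fingers; the fingertips stand finger_overhang ahead of it and the grasp point (between the pads) lies 51 mm ahead of it (finger_overhang is the distance from the TCP to the fingertips, in m); z points along the fingers, y is the line along which they close (so a half turn about z gives the same grasp; the last joint's range is limited). The gripper opens to 87 mm and grips with 3 to 60 N. Pads are 19 mm wide; open, the fingers measure 117 mm over their backs; the gripper's body (75 mm by 190 mm) begins 51 mm behind the grasp point.
Start: joints at [79.962, 22.042, 0.453, 0, -68.411, -14.817], TCP at [0.263, 0.567, 0.292] pointing down, gripper open.
Joint ranges: [-179.83, 179.83], [-69.29, 118.12], [-61.27, 80.66], [-181.25, 117.63], [-171.15, -9.14], [-177.46, 177.46]. Speed limits (degrees/s): [159.86, 159.86, 180, 180, 180, 180].

### API

Orientations are given as a 3x3 rotation matrix whose columns are the frame's x, y, z axes.
In Python, from station import sense, capture, camera_model, finish_job, finger_overhang gives the robot as it stands. The module is installed in compiled form; this text tells all that it offers.
- The arm moves only by the tool jog_arm, never from a script. Its argument "rows" is a list that holds one entry, the list of rows, each a list of 4 numbers: the shift along the tool's x, y, z in m, then the turn about the tool's z in rad. A call has 1 to 20 rows; each row shifts and turns the commanded pose from where the row before left it, along the tool's axes as they then stand; what a row does not reach is not made up. A row lasts 1/8 s, in which the tool goes at most 62.5 mm and 10.7 degrees, less where a joint would pass 70% of its speed; a pose out of reach is approached as far as the arm can. A call is refused whole if a number of a shift passes 0.0625 or a number of a turn 0.188, either way. A call with a gripper value outside its range is refused whole. "claw" is the opening, from 0 (shut) to 1 (fully open), set as the call begins (left out, the last holds). The fingers move at their own pace and stop on an object; the grip force is fixed at half the most. Time passes only in rows, so rows that do not move let the fingers close. It gives the time, the measured TCP pose, the force, the opening and the grip force at its end, in the units of the state.
- sense(): the state, without advancing time (a new reading comes with each control period).
- capture(name): name is "scene" or "top" or "wrist"; returns the picture (400x640x3 uint8, red, green, blue); there is no depth.
- camera_model(name): a dict with "fovy" (degrees; the focal length in pixels is half the picture's height over the tangent of half this angle, whatever the lens; pixels are square), "cx", "cy" (the principal point, pixels), "eye" and "rotation" of the camera in the world. Camera axes: x right, y down, z forward; pixel columns grow to the right and rows downward; lengths in m; the calibration is good to about 2 mm. A picture is of the moment at which its call begins: read the wrist's pose just before it. camera_model takes no time and is no camera call; for the wrist camera it gives the pose at the moment of the call.
- finish_job(): hands the job in; it is judged then, once.
The state is a dict: "time_s": time; "joints": joint angles; "joint_velocities": joint speeds; "effort": joint torques, N m; "tcp_pos": TCP position; "ee_rot": TCP orientation; "wrist_force": force on the tool from outside, world axes, zero at the start; "moment": the same for the moment, N m; "gripper_width": opening from 0.0 (shut) to 1.0 (fully open); "gripper_force": force on a finger pad.
Only numpy, scipy, OpenCV 4.12 (cv2) and the standard library are available. Lean on these libraries where they do the work, as an engineer would, in place of code of your own. Each camera call takes 0.05 s, during which the arm holds its last target. There are 200 camera calls.

## Working session

There is one attempt and no reset: what is moved stays moved. The work goes in short steps, Python scripts to look and compute and a tool call to move; the robot and the scene stay as the last step left them, time stands still between calls to the robot, and variables do not carry over. Pictures are saved under pics/ and viewed, at most 14 in all, crops included, and the job is handed in when it is done.

Besides the shell and the picture viewer there is one more tool, called after "Request:" as name(argument=value, ...), one argument or row to a line, values as JSON. jog_arm: Moves the arm, as the interface text tells. Its arguments: {"type":"object","properties":{"rows":{"type":"array"},"claw":{"type":"number"}},"required":["rows"]}

```bash
mkdir -p pics; cat > h.py <<'E'
import numpy as np, cv2
from station import sense, capture, camera_model, finish_job, finger_overhang
def snap(n,f=None):
    m=camera_model(n); im=capture(n)
    if f: cv2.imwrite('pics/'+f,im[:,:,::-1])
    return im,m
def ray(m,u,v,z):
    f=200/np.tan(np.radians(m['fovy'])/2)
    d=np.array(m['rotation'])@np.array([(u-m['cx'])/f,(v-m['cy'])/f,1]); e=np.array(m['eye'])
    return e+d*(z-e[2])/d[2]
E
python3 - <<'E'
from h import *
s=sense(); print(finger_overhang,s)
for n in ['scene','top']:
    im,m=snap(n,n+'0.png'); print(n,m)
E
```

```text
0.0697 {'time_s': 0.0, 'joints': array([ 7.99611842e+01,  2.20888379e+01,  3.79671891e-01, -2.97906920e-02,
       -6.84113253e+01, -1.48134904e+01]), 'joint_velocities': array([ 0.01571663, -0.00484844, -0.05198216,  0.07888802,  0.05801164,
        0.01577508]), 'effort': array([-7.12788096e-04, -3.90662920e+01,  1.87399095e+01,  4.21983406e+00,
        1.09519684e-02, -1.91953127e-04]), 'tcp_pos': array([0.26248909, 0.56670206, 0.2911769 ]), 'ee_rot': array([[ 9.07313572e-01, -4.20453770e-01, -8.42640641e-04],
       [-4.20454608e-01, -9.07311400e-01, -1.98645011e-03],
       [ 7.06729763e-05,  2.15662528e-03, -9.99997672e-01]]), 'wrist_force': array([-0.18426986, -0.29244507, -0.50207431]), 'moment': array([0.00259054, 0.07191688, 0.02922154]), 'gripper_force': 0.0, 'gripper_width': 1.0020195859915695}
scene {'fovy': 57.016435694566866, 'cx': 318.9531686067551, 'cy': 194.82925627097924, 'eye': array([ 1.33776395, -0.3437081 ,  0.80107586]), 'rotation': array([[ 0.37815661,  0.59331533, -0.71061558],
       [ 0.92573252, -0.23895379,  0.29312181],
       [ 0.00410938, -0.7686859 , -0.63961325]])}
top {'fovy': 45.614722478646826, 'cx': 321.8465000031153, 'cy': 195.78000134383686, 'eye': array([ 0.47344666, -0.0232775 ,  1.51406835]), 'rotation': array([[-0.02522315, -0.99902666,  0.0361875 ],
       [-0.99967123,  0.02503951, -0.00551919],
       [ 0.0046077 , -0.03631481, -0.99932978]])}
```

View pics/top0.png

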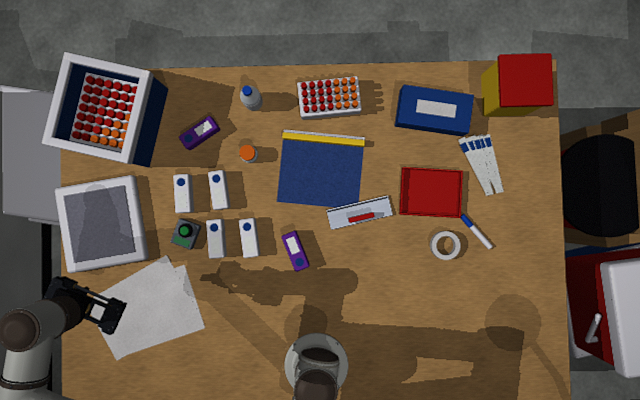

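View pics/scene0.png

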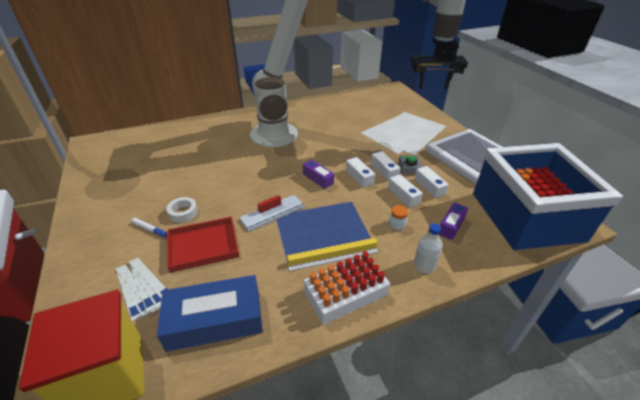

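The top view shows four white packs near (182,193), (218,190), (216,238) and (248,238). The button is at (185,231), the jar at (248,153), the mat and fence at (320,165), the rule at (360,212), the tray at (432,192) and the tape at (446,244). The purple boxes are decoys.

```bash
cat >> h.py <<'E'
def rects(im,m,mask,z,box=None,amin=60):
    mask=mask.astype(np.uint8)
    if box: 
        b=np.zeros_like(mask); b[box[1]:box[3],box[0]:box[2]]=1; mask=mask*b
    mask=cv2.morphologyEx(mask,cv2.MORPH_OPEN,np.ones((3,3),np.uint8))
    out=[]
    for c in cv2.findContours(mask,cv2.RETR_EXTERNAL,cv2.CHAIN_APPROX_NONE)[0]:
        if cv2.contourArea(c)<amin: continue
        P=np.array([ray(m,u,v,z)[:2] for u,v in c[:,0]],np.float32)
        (x,y),(w,h),a=cv2.minAreaRect(P*1000)
        if w<h: w,h,a=h,w,a+90
        out.append((round(x),round(y),round(w),round(h),round((a+90)%180-90,1)))
    return out
def hsv(im): return [c.astype(int) for c in cv2.split(cv2.cvtColor(im,cv2.COLOR_RGB2HSV))]
E
python3 - <<'E'
from h import *
im,m=snap('top'); h,s,v=hsv(im)
white=(s<60)&(v>150)
print('packs',rects(im,m,white,.048,(165,165,262,262)))
print('rule',rects(im,m,(s<70)&(v>120),.012,(322,190,400,232)))
print('rib',rects(im,m,((h<8)|(h>172))&(s>140)&(v>80),.046,(322,190,400,232),15))
print('mat',rects(im,m,(h>100)&(h<130)&(s>90),.001,(270,125,372,210)))
print('fence',rects(im,m,(h>20)&(h<35)&(s>150),.03,(270,125,372,210)))
print('tray',rects(im,m,((h<8)|(h>172))&(s>140),.025,(395,160,470,220)))
print('button',rects(im,m,(h>50)&(h<85)&(s>100),.036,(165,212,205,252),15))
print('jar',rects(im,m,(h>3)&(h<20)&(s>180),.06,(235,140,262,165),15))
E
```

```text
packs [(404, 303, 115, 43, 2.5), (404, 199, 117, 45, 6.5), (546, 402, 117, 44, 2.5), (555, 291, 117, 45, 6.8)]
rule [(470, -148, 200, 55, -78.0)]
rib [(458, -151, 78, 15, -78.2)]
mat [(598, -27, 257, 199, 83.0)]
fence [(705, -39, 260, 21, 83.1)]
tray [(531, -374, 193, 150, 85.2)]
button [(398, 407, 48, 19, 68.7), (430, 397, 28, 28, -0.9)]
jar [(666, 196, 46, 43, 88.6)]
```

Request:
jog_arm(
  rows=[
    [[0,0,0,-0.16],[0,0,0,-0.16],[0,0,0,-0.158],[0.01,0.02,0,0],[0.02,0.04,0.01,0],[0.02,0.04,0.01,0],[0.02,0.04,0.01,0],[0.02,0.04,0.01,0],[0.02,0.04,0.01,0],[0.01,0.03,0,0],[0.01,0.02,0,0],[0,0,0,0],[0,0,0,0]],
  ],
)

```text
time_s: 1.78
tcp_pos: [0.4044, 0.3029, 0.2424]
ee_rot: [[0.999, 0.043, 0.0], [0.043, -0.999, 0.0], [0.0, -0.0, -1.0]]
wrist_force: [-0.6, 0.8, 0.8]
gripper_width: 0.999
gripper_force: 0.0
```

```bash
python3 - <<'E'
from h import *
s=sense(); print(s['tcp_pos'],s['ee_rot'][:,0],s['wrist_force'])
im,m=snap('wrist','w1.png'); print(m)
E
```

```text
[0.40438934 0.30294531 0.24236187] [9.99072289e-01 4.30644076e-02 1.31439338e-04] [-0.64229585  0.76765736  0.78494885]
{'fovy': 64.9875134176801, 'cx': 320.80531494237096, 'cy': 200.18402947497017, 'eye': array([0.47709431, 0.3060824 , 0.33442913]), 'rotation': array([[ 4.46946862e-02, -9.63626783e-01, -2.63487777e-01],
       [-9.99000644e-01, -4.31945199e-02, -1.14867725e-02],
       [-3.12266404e-04,  2.63737857e-01, -9.64594342e-01]])}
```

View pics/w1.png

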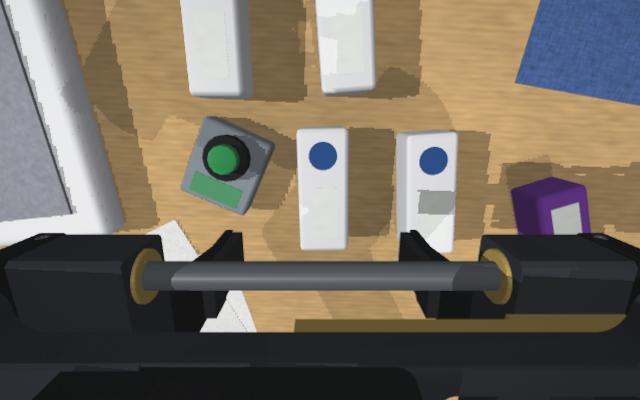

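The wrist view shows packs A at (323,188) and B at (432,190), the logger button at (222,158), and packs C and D at the top edge.

```bash
python3 - <<'E'
from h import *
im,m=snap('wrist'); h,s,v=hsv(im)
c=(h>100)&(h<125)&(s>120)&(v>80)
print('caps',rects(im,m,c,.048,(280,100,480,230)))
print('packs',rects(im,m,(s<40)&(v>190),.048,(285,110,480,255)))
for P in [(299,129),(347,128),(347,248),(301,248),(408,133),(457,132),(452,252),(409,250)]: print(P,ray(m,*P,.048).round(3))
print('button',rects(im,m,(h>50)&(h<80)&(s>150),.036,(190,120,250,185)))
E
```

```text
caps [(441, 201, 24, 24, 7.4), (441, 303, 24, 24, -87.4)]
packs [(407, 200, 117, 46, 6.7), (407, 303, 115, 44, 3.0)]
(299, 129) [0.464 0.325 0.048]
(347, 128) [0.466 0.283 0.048]
(347, 248) [0.351 0.275 0.048]
(301, 248) [0.349 0.32  0.048]
(408, 133) [0.464 0.228 0.048]
(457, 132) [0.467 0.184 0.048]
(452, 252) [0.352 0.171 0.048]
(409, 250) [0.352 0.214 0.048]
button [(431, 398, 28, 26, -1.5)]
```

Request:
jog_arm(
  rows=[
    [[0.002,0,0.02,0],[0,0,0.03,0],[0,0,0.03,0],[0,0,0.03,0],[0,0,0.03,0],[0,0,0.02,0],[0,0,0.006,0],[0,0,0,0]],
  ],
  claw=0.75,
)

```text
time_s: 2.88
tcp_pos: [0.4064, 0.3037, 0.0763]
ee_rot: [[0.999, 0.045, 0.0], [0.045, -0.999, -0.0], [0.0, 0.0, -1.0]]
wrist_force: [0.6, -0.2, 0.5]
gripper_width: 0.75
gripper_force: 0.0
```

Request:
jog_arm(
  rows=[
    [[0,0,0,0],[0,0,0,0],[0,0,0,0],[0,0,0,0],[0,0,0,0],[0,0,0,0]],
  ],
  claw=0,
)

```text
time_s: 3.62
tcp_pos: [0.4066, 0.3033, 0.0769]
ee_rot: [[0.999, 0.044, 0.0], [0.044, -0.999, 0.0], [0.001, -0.0, -1.0]]
wrist_force: [-1.4, -1.1, 6.5]
gripper_width: 0.549
gripper_force: 30.0
```

Request:
jog_arm(
  rows=[
    [[0,0,-0.02,0],[0,0,-0.03,0],[0,0,-0.02,0],[0,0,0,0],[0,0,0,0],[0,0,0,0]],
  ],
)

```text
time_s: 4.38
tcp_pos: [0.4061, 0.3027, 0.145]
ee_rot: [[0.999, 0.044, -0.002], [0.044, -0.999, -0.002], [-0.002, 0.002, -1.0]]
wrist_force: [0.2, -0.5, -0.5]
gripper_width: 0.552
gripper_force: 30.0
```

```bash
python3 - <<'E'
from h import *
F=[]
for i in range(4): s=sense();F.append(s['wrist_force']);capture('wrist')
print(np.mean(F,0),s['moment'])
E
```

```text
[-0.10536548 -0.3680366  -0.76646409] [-0.01478562 -0.04753151 -0.05160077]
```

Request:
jog_arm(
  rows=[
    [[0,0,-0.02,0.127],[0.006,0.02,0,0],[0.006,0.03,0,0],[0.012,0.04,0,0],[0.012,0.04,0,0],[0.012,0.04,0,0],[0.012,0.04,0,0],[0.012,0.04,0,0],[0.012,0.04,0,0],[0.012,0.04,0,0],[0.012,0.04,0,0],[0.012,0.04,0,0],[0.012,0.04,0,0],[0.012,0.04,0,0],[0.012,0.04,0,0],[0.012,0.04,0,0],[0.009,0.03,0,0],[0.004,0.02,0,0],[0,0.009,0,0],[0,0,0,0]],
  ],
)

```text
time_s: 7.08
tcp_pos: [0.5342, -0.3386, 0.1659]
ee_rot: [[0.997, -0.083, -0.001], [-0.083, -0.997, 0.001], [-0.001, -0.001, -1.0]]
wrist_force: [0.3, -0.2, -1.0]
gripper_width: 0.549
gripper_force: 30.0
```

```bash
python3 - <<'E'
from h import *
s=sense(); print(s['tcp_pos'],s['gripper_width'])
im,m=snap('wrist','w2.png'); h,S,v=hsv(im)
print('tray',rects(im,m,((h<8)|(h>172))&(S>140),.025))
E
```

```text
[ 0.53415705 -0.33858255  0.16589712] 0.5490920970914386
tray [(454, -135, 28, 9, -4.6), (549, -377, 188, 118, 85.2)]
```

View pics/w2.png

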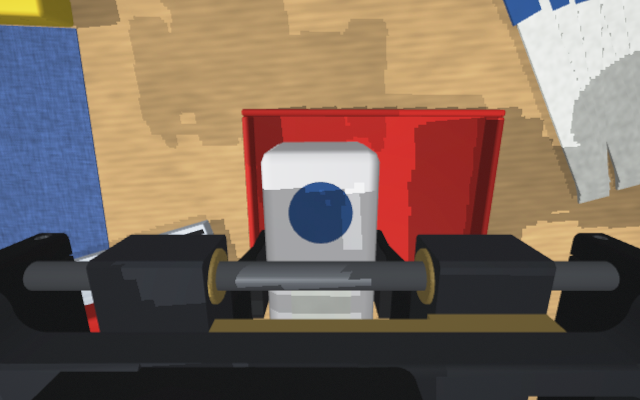

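The wrist view shows pack A centred over the left half of the tray, whose far rim at row 110 agrees with the earlier measurement. I'm lowering and releasing it, then going to B.

Request:
jog_arm(
  rows=[
    [[0,0,0.02,0],[0,0,0.03,0],[0,0,0.02,0],[0,0,0.011,0],[0,0,0,0]],
  ],
)

```text
time_s: 7.75
tcp_pos: [0.5347, -0.3379, 0.0849]
ee_rot: [[0.997, -0.082, -0.001], [-0.082, -0.997, 0.0], [-0.001, -0.0, -1.0]]
wrist_force: [-1.2, 0.0, -0.7]
gripper_width: 0.553
gripper_force: 30.0
```

Request:
jog_arm(
  rows=[
    [[0,0,0,0],[0,0,0,0],[0,0,0,0],[0,0,-0.02,0],[0,0,-0.035,0],[0,0,-0.03,0],[0,0,0,0]],
  ],
  claw=0.65,
)

```text
time_s: 8.62
tcp_pos: [0.5363, -0.3393, 0.1737]
ee_rot: [[0.997, -0.082, 0.006], [-0.082, -0.997, -0.003], [0.007, 0.002, -1.0]]
wrist_force: [-0.5, -0.6, -0.3]
gripper_width: 0.649
gripper_force: 0.0
```

Request:
jog_arm(
  rows=[
    [[0,0,0,-0.1],[0,0,0,-0.1],[-0.0025,-0.02,0,0],[-0.0045,-0.04,0,0],[-0.0045,-0.04,0,0],[-0.0045,-0.04,0,0],[-0.0045,-0.04,0,0],[-0.0045,-0.04,0,0],[-0.0045,-0.04,0,0],[-0.005,-0.04,0,0],[-0.005,-0.04,0,0],[-0.005,-0.04,0,0],[-0.005,-0.04,0,0],[-0.005,-0.04,0,0],[-0.005,-0.04,0,0],[-0.005,-0.04,0,0],[-0.002,-0.01,0,0],[0,0,0,0],[0,0,0,0]],
  ],
  claw=0.78,
)

```text
time_s: 11.0
tcp_pos: [0.4044, 0.1988, 0.1699]
ee_rot: [[0.993, 0.116, -0.001], [0.116, -0.993, -0.001], [-0.001, 0.001, -1.0]]
wrist_force: [-1.0, 0.7, -0.4]
gripper_width: 0.781
gripper_force: 0.0
```

Down .093 on B (target 0.407, 0.200), grip and lift.

Request:
jog_arm(
  rows=[
    [[0.0025,-0.001,0.02,0],[0,0,0.03,0],[0,0,0.03,0],[0,0,0.013,0],[0,0,0,0]],
  ],
)

```text
time_s: 11.62
tcp_pos: [0.4069, 0.2003, 0.0768]
ee_rot: [[0.993, 0.116, -0.001], [0.116, -0.993, -0.001], [-0.001, 0.001, -1.0]]
wrist_force: [0.2, 0.5, -0.1]
gripper_width: 0.78
gripper_force: 0.0
```

Request:
jog_arm(
  rows=[
    [[0,0,0,0],[0,0,0,0],[0,0,0,0],[0,0,0,0],[0,0,0,0]],
  ],
  claw=0,
)

```text
time_s: 12.25
tcp_pos: [0.407, 0.201, 0.078]
ee_rot: [[0.993, 0.117, 0.0], [0.117, -0.993, 0.0], [0.0, 0.0, -1.0]]
wrist_force: [0.3, -2.6, 5.4]
gripper_width: 0.546
gripper_force: 30.0
```

Request:
jog_arm(
  rows=[
    [[0,0,-0.02,0],[0,0,-0.03,0],[0,0,-0.02,0],[0,0,0,0],[0,0,0,0],[0,0,0,0]],
  ],
)

```text
time_s: 13.0
tcp_pos: [0.4063, 0.2007, 0.1461]
ee_rot: [[0.993, 0.117, -0.002], [0.117, -0.993, -0.002], [-0.002, 0.001, -1.0]]
wrist_force: [0.4, -0.0, -3.4]
gripper_width: 0.546
gripper_force: 30.0
```

```bash
cat > heft.py <<'E'
from h import *
F=[]
for i in range(4): s=sense();F.append(s['wrist_force']);capture('wrist')
print('F',np.mean(F,0).round(2),s['tcp_pos'],s['gripper_width'])
E
python3 heft.py
```

```text
F [ 0.28 -0.03 -3.18] [0.40660368 0.20092725 0.14653574] 0.5471586460264795
```

B is full. I'm carrying it over the mat's right slot, short of the fence.

Request:
jog_arm(
  rows=[
    [[0,0,-0.01,0.118],[0,0,0,0.119],[0.01,0.015,0,0],[0.025,0.03,0,0],[0.03,0.035,0,0],[0.03,0.035,0,0],[0.03,0.035,0,0],[0.03,0.035,0,0],[0.03,0.035,0,0],[0.03,0.03,0,0],[0.015,0.015,0,0],[0.005,0.0035,0,0],[0,0,0,0],[0,0,0,0]],
  ],
)

```text
time_s: 14.95
tcp_pos: [0.6075, -0.0927, 0.1571]
ee_rot: [[0.993, -0.118, -0.001], [-0.118, -0.993, 0.0], [-0.001, -0.0, -1.0]]
wrist_force: [-0.3, -0.3, -2.6]
gripper_width: 0.547
gripper_force: 30.0
```

```bash
python3 - <<'E'
from h import *
s=sense(); print(s['tcp_pos'],s['ee_rot'][:,0],s['gripper_width'])
im,m=snap('wrist','w3.png'); h,S,v=hsv(im)
k=(h>20)&(h<35)&(S>150)
print('fence',rects(im,m,k,.03))
# near face lower edge (z=0) and upper edge fits
k=cv2.morphologyEx(k.astype(np.uint8),cv2.MORPH_OPEN,np.ones((3,3),np.uint8))
cols=[c for c in range(640) if k[:,c].sum()>8]
P=np.array([ray(m,c,np.where(k[:,c])[0].max()+.5,0)[:2] for c in cols])
Q=np.array([ray(m,c,np.where(k[:,c])[0].min()-.5,.03)[:2] for c in cols])
for A in (P,Q):
    l=cv2.fitLine((A*1000).astype(np.float32),cv2.DIST_HUBER,0,.01,.01).ravel(); print(l, np.degrees(np.arctan2(l[0],l[1])))
E
```

```text
[ 0.60747685 -0.09271637  0.15711527] [ 9.92957004e-01 -1.18472455e-01 -8.16435699e-04] 0.5473303730541761
fence [(708, -41, 257, 20, 83.1)]
[ 1.2077597e-01  9.9267977e-01  7.0016840e+02 -3.4086525e+01] 6.936888
[ 1.1693078e-01  9.9314004e-01  7.2004163e+02 -2.3588049e+01] 6.7150016
```

View pics/w3.png

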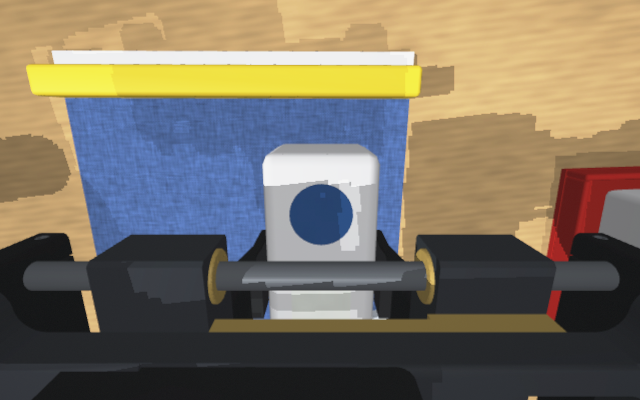

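The wrist view shows the fence edge-on along rows 65–97, parallel to the pack, and the pack at (320,215) about 24 mm short. The tool yaw matches the fence.

Request:
jog_arm(
  rows=[
    [[0,0.002,0.02,0],[0,0,0.03,0],[0,0,0.02,0],[0.01,0,0.0085,0],[0.01,0,0,0],[0,0,0,0],[0,0,0,0]],
  ],
)

```text
time_s: 15.88
tcp_pos: [0.628, -0.0978, 0.0792]
ee_rot: [[0.993, -0.12, 0.001], [-0.12, -0.993, 0.0], [0.001, -0.0, -1.0]]
wrist_force: [0.1, -1.0, -2.5]
gripper_width: 0.55
gripper_force: 30.0
```

Request:
jog_arm(
  rows=[
    [[0.001,0,0,0],[0.001,0,0,0],[0.001,0,0,0],[0,0,0,0]],
  ],
)

```text
time_s: 16.38
tcp_pos: [0.6307, -0.0983, 0.0788]
ee_rot: [[0.993, -0.12, 0.0], [-0.12, -0.993, 0.0], [0.0, -0.0, -1.0]]
wrist_force: [-0.3, 0.5, -2.4]
gripper_width: 0.547
gripper_force: 30.0
```

Request:
jog_arm(
  rows=[
    [[0.001,0,0,0],[0.001,0,0,0],[0.001,0,0,0],[0,0,0,0]],
  ],
)

```text
time_s: 16.88
tcp_pos: [0.6335, -0.0986, 0.0786]
ee_rot: [[0.993, -0.12, -0.001], [-0.12, -0.993, 0.0], [-0.001, 0.0, -1.0]]
wrist_force: [-0.3, 1.1, -3.6]
gripper_width: 0.55
gripper_force: 30.0
```

Request:
jog_arm(
  rows=[
    [[0.001,0,0,0],[0.001,0,0,0],[0,0,0,0]],
  ],
)

```text
time_s: 17.25
tcp_pos: [0.6338, -0.0988, 0.0783]
ee_rot: [[0.993, -0.12, -0.005], [-0.12, -0.993, 0.0], [-0.005, 0.0, -1.0]]
wrist_force: [-5.1, 1.4, -0.0]
gripper_width: 0.551
gripper_force: 30.0
```

Contact at 5 N. I'm setting it down, releasing, and going to D.

Request:
jog_arm(
  rows=[
    [[0,0,0.001,0],[0,0,0.001,0],[0,0,0,0]],
  ],
)

```text
time_s: 17.62
tcp_pos: [0.6338, -0.0988, 0.0778]
ee_rot: [[0.993, -0.12, -0.004], [-0.12, -0.993, -0.0], [-0.004, 0.001, -1.0]]
wrist_force: [-7.2, 2.6, 6.7]
gripper_width: 0.55
gripper_force: 30.0
```

Request:
jog_arm(
  rows=[
    [[0,0,0,0],[0,0,0,0],[0,0,0,0],[0,0,-0.02,0],[0,0,-0.035,0],[0,0,-0.039,0]],
  ],
  claw=0.63,
)

```text
time_s: 18.38
tcp_pos: [0.6356, -0.099, 0.1712]
ee_rot: [[0.993, -0.119, -0.001], [-0.119, -0.993, -0.0], [-0.001, 0.0, -1.0]]
wrist_force: [0.2, -0.8, 0.0]
gripper_width: 0.625
gripper_force: 0.0
```

Request:
jog_arm(
  rows=[
    [[0,0,0,-0.118],[0,0,0,-0.119],[-0.002,-0.02,0,0],[-0.003,-0.04,0,0],[-0.003,-0.04,0,0],[-0.003,-0.04,0,0],[-0.003,-0.04,0,0],[-0.003,-0.04,0,0],[-0.003,-0.04,0,0],[-0.003,-0.04,0,0],[-0.003,-0.04,0,0],[-0.003,-0.04,0,0],[-0.002,-0.0175,0,0],[0,0,0,0],[0,0,0,0]],
  ],
  claw=0.8,
)

```text
time_s: 20.25
tcp_pos: [0.5582, 0.2915, 0.1706]
ee_rot: [[0.993, 0.116, -0.001], [0.116, -0.993, -0.0], [-0.001, 0.0, -1.0]]
wrist_force: [-0.1, -0.2, 0.4]
gripper_width: 0.803
gripper_force: 0.0
```

```bash
python3 - <<'E'
from h import *
s=sense(); print(s['tcp_pos'],s['ee_rot'][:,0])
im,m=snap('wrist','w4.png'); h,S,v=hsv(im)
print('caps',rects(im,m,(h>100)&(h<125)&(S>120)&(v>60),.048))
print('packs',rects(im,m,(S<40)&(v>150),.048,amin=2000))
im,m=snap('top'); h,S,v=hsv(im)
print('packs',rects(im,m,(S<60)&(v>150),.049,(270,130,372,200)))
E
```

```text
[0.55821455 0.2914976  0.17059762] [ 9.93272108e-01  1.15802146e-01 -6.17991480e-04]
caps [(592, 293, 24, 24, -83.3), (583, 402, 25, 25, 47.8), (627, 92, 136, 88, -6.8), (656, 486, 48, 33, -8.4)]
packs [(572, 292, 92, 46, 6.9), (562, 401, 95, 45, 2.5)]
packs [(641, -98, 93, 46, -6.7)]
```

View pics/w4.png

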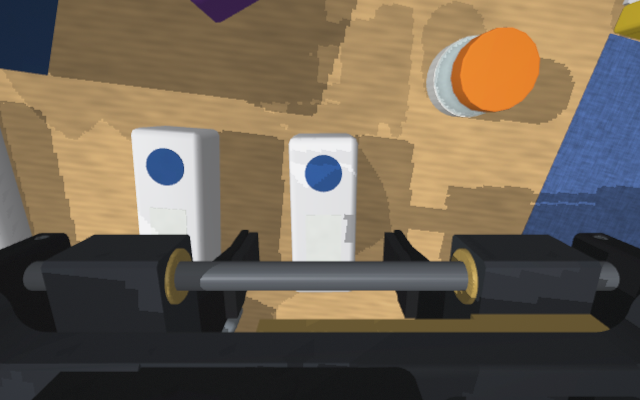

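The wrist view shows pack D at (323,190) between the fingers and C at (165,190), both with caps. D's centre is (0.558, 0.289).

Request:
jog_arm(
  rows=[
    [[0,0.002,0.02,0],[0,0,0.03,0],[0,0,0.03,0],[0,0,0.0135,0],[0,0,0,0]],
  ],
)

```text
time_s: 20.98
tcp_pos: [0.5586, 0.2895, 0.0766]
ee_rot: [[0.993, 0.116, -0.001], [0.116, -0.993, -0.001], [-0.001, 0.001, -1.0]]
wrist_force: [-0.8, -0.3, 0.1]
gripper_width: 0.797
gripper_force: 0.0
```

Request:
jog_arm(
  rows=[
    [[0,0,0,0],[0,0,0,0],[0,0,0,0],[0,0,0,0],[0,0,0,0]],
  ],
  claw=0,
)

```text
time_s: 21.6
tcp_pos: [0.5589, 0.2906, 0.0782]
ee_rot: [[0.993, 0.117, 0.001], [0.117, -0.993, 0.001], [0.001, -0.0, -1.0]]
wrist_force: [-1.0, -0.1, 4.7]
gripper_width: 0.55
gripper_force: 30.0
```

Request:
jog_arm(
  rows=[
    [[0,0,-0.02,0],[0,0,-0.03,0],[0,0,-0.02,0],[0,0,0,0],[0,0,0,0],[0,0,0,0]],
  ],
)

```text
time_s: 22.35
tcp_pos: [0.558, 0.2899, 0.1457]
ee_rot: [[0.993, 0.117, -0.002], [0.117, -0.993, -0.002], [-0.002, 0.001, -1.0]]
wrist_force: [-0.0, 0.3, -1.5]
gripper_width: 0.551
gripper_force: 30.0
```

```bash
python3 heft.py
```

```text
F [-0.36 -0.14 -0.91] [0.55836205 0.2901143  0.14632404] 0.5512637845172982
```

D is light. It goes to the tray's right half.

Request:
jog_arm(
  rows=[
    [[0,0,-0.02,0.1],[0.002,0.019,0,0.1],[0.002,0.04,0,0],[0.002,0.04,0,0],[0.002,0.04,0,0],[0.002,0.04,0,0],[0.002,0.04,0,0],[0.002,0.04,0,0],[0.002,0.04,0,0],[0.002,0.04,0,0],[0.002,0.04,0,0],[0.002,0.04,0,0],[0.002,0.04,0,0],[0.001,0.04,0,0],[0.001,0.04,0,0],[0.001,0.04,0,0],[0.001,0.04,0,0],[0.001,0.04,0,0],[0.001,0.03,0,0],[0,0.01,0,0]],
  ],
)

```text
time_s: 25.05
tcp_pos: [0.5321, -0.4102, 0.1666]
ee_rot: [[0.996, -0.085, -0.0], [-0.085, -0.996, 0.0], [-0.0, -0.0, -1.0]]
wrist_force: [-0.3, -0.3, -0.7]
gripper_width: 0.553
gripper_force: 30.0
```

Request:
jog_arm(
  rows=[
    [[0,0,0,0],[0,0,0,0]],
  ],
)

```text
time_s: 25.3
tcp_pos: [0.5327, -0.4076, 0.1672]
ee_rot: [[0.997, -0.082, -0.0], [-0.082, -0.997, 0.0], [-0.0, -0.0, -1.0]]
wrist_force: [-0.4, 0.9, -1.0]
gripper_width: 0.553
gripper_force: 30.0
```

Request:
jog_arm(
  rows=[
    [[-0.003,0,0.02,0],[0,0,0.03,0],[0,0,0.02,0],[0,0,0.012,0],[0,0,0,0]],
  ],
)

```text
time_s: 25.92
tcp_pos: [0.5299, -0.4078, 0.0851]
ee_rot: [[0.997, -0.082, -0.001], [-0.082, -0.997, 0.0], [-0.001, -0.0, -1.0]]
wrist_force: [-0.4, 0.7, -0.1]
gripper_width: 0.545
gripper_force: 30.0
```

Request:
jog_arm(
  rows=[
    [[0,0,0,0],[0,0,0,0],[0,0,0,0],[0,0,-0.02,0],[0,0,-0.035,0],[0,0,-0.03,0],[0,0,0,-0.127]],
  ],
  claw=0.63,
)

```text
time_s: 26.8
tcp_pos: [0.5309, -0.4093, 0.1742]
ee_rot: [[0.999, 0.048, 0.006], [0.048, -0.999, -0.004], [0.006, 0.004, -1.0]]
wrist_force: [0.2, -0.6, -0.5]
gripper_width: 0.627
gripper_force: 0.0
```

Request:
jog_arm(
  rows=[
    [[0.003,-0.02,0,0],[0.003,-0.044,0,0],[0.003,-0.044,0,0],[0.003,-0.044,0,0],[0.003,-0.044,0,0],[0.003,-0.044,0,0],[0.003,-0.044,0,0],[0.003,-0.044,0,0],[0.003,-0.044,0,0],[0.003,-0.044,0,0],[0.003,-0.044,0,0],[0.003,-0.044,0,0],[0.003,-0.044,0,0],[0.003,-0.044,0,0],[0.003,-0.044,0,0],[0.003,-0.044,0,0],[0.003,-0.044,0,0],[0.003,-0.044,0,0],[0,-0.038,0,0],[0,0,0,0]],
  ],
  claw=0.8,
)

```text
time_s: 29.3
tcp_pos: [0.5464, 0.4021, 0.1693]
ee_rot: [[0.999, 0.046, -0.001], [0.046, -0.999, -0.0], [-0.001, 0.0, -1.0]]
wrist_force: [0.7, 0.1, -0.2]
gripper_width: 0.804
gripper_force: 0.0
```

```bash
python3 - <<'E'
from h import *
im,m=snap('top','t2.png'); h,S,v=hsv(im)
s=sense(); print(s['tcp_pos'],s['ee_rot'][:,0])
im,m=snap('wrist'); h,S,v=hsv(im)
print('caps',rects(im,m,(h>100)&(h<125)&(S>120)&(v>60),.048))
print('packs',rects(im,m,(S<40)&(v>150),.048,amin=2000))
E
```

```text
[0.54646934 0.40040928 0.16936114] [ 0.99897865  0.04516412 -0.00136529]
caps [(584, 402, 24, 24, 2.7), (665, 544, 116, 50, 82.1)]
packs [(562, 402, 95, 46, 2.6), (562, 589, 105, 87, -81.4), (661, 231, 49, 45, 12.1)]
```

View pics/t2.png

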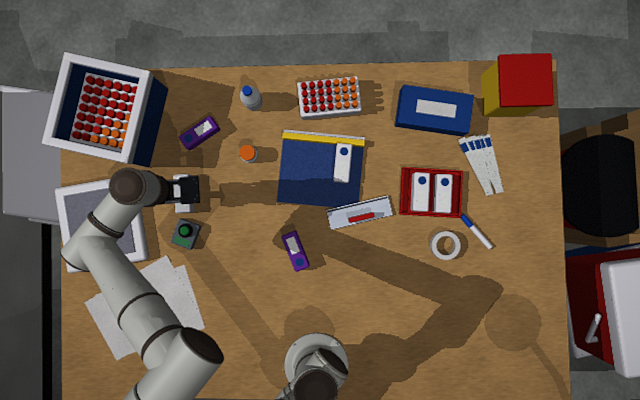

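The top view shows both light packs in the tray at (432,193) and B against the fence at (343,160), with the rule still at (360,212). Next I grip C.

Request:
jog_arm(
  rows=[
    [[0.0035,0,0.02,0],[0,0,0.03,0],[0,0,0.03,0],[0,0,0.012,0],[0,0,0,0]],
  ],
)

```text
time_s: 30.02
tcp_pos: [0.5513, 0.3983, 0.077]
ee_rot: [[0.999, 0.043, -0.002], [0.043, -0.999, -0.002], [-0.002, 0.002, -1.0]]
wrist_force: [0.9, -1.7, 0.7]
gripper_width: 0.803
gripper_force: 0.0
```

Request:
jog_arm(
  rows=[
    [[0,0,0,0],[0,0,0,0],[0,0,0,0],[0,0,0,0],[0,0,0,0]],
  ],
  claw=0,
)

```text
time_s: 30.65
tcp_pos: [0.5518, 0.4, 0.0794]
ee_rot: [[0.999, 0.044, 0.002], [0.044, -0.999, 0.002], [0.002, -0.002, -1.0]]
wrist_force: [-1.0, 1.1, 4.6]
gripper_width: 0.55
gripper_force: 30.0
```

Request:
jog_arm(
  rows=[
    [[0,0,-0.02,0],[0,0,-0.03,0],[0,0,-0.03,0],[0,0,0,0],[0,0,0,0],[0,0,0,0]],
  ],
)

```text
time_s: 31.4
tcp_pos: [0.5506, 0.3985, 0.1561]
ee_rot: [[0.999, 0.044, -0.003], [0.044, -0.999, -0.003], [-0.003, 0.003, -1.0]]
wrist_force: [0.5, -0.3, -3.3]
gripper_width: 0.55
gripper_force: 30.0
```

```bash
python3 heft.py
```

```text
F [-0.15 -0.07 -3.5 ] [0.55111394 0.39902477 0.15693299] 0.5519229658043328
```

C is full. I'm carrying it next to B.

Request:
jog_arm(
  rows=[
    [[0,0,-0.01,0.163],[0.006,0.02,0,0],[0.012,0.038,0,0],[0.012,0.038,0,0],[0.012,0.038,0,0],[0.012,0.038,0,0],[0.012,0.038,0,0],[0.012,0.038,0,0],[0.012,0.038,0,0],[0.012,0.038,0,0],[0.012,0.038,0,0],[0.012,0.038,0,0],[0.0035,0.0175,0,0],[0,0,0,0],[0,0,0,0]],
  ],
)

```text
time_s: 33.48
tcp_pos: [0.6302, -0.0302, 0.1681]
ee_rot: [[0.993, -0.118, -0.0], [-0.118, -0.993, 0.0], [-0.0, -0.0, -1.0]]
wrist_force: [-0.4, -0.1, -2.3]
gripper_width: 0.549
gripper_force: 30.0
```

```bash
python3 - <<'E'
from h import *
s=sense(); p=s['tcp_pos']; print(p,s['ee_rot'][:,0],s['gripper_width'])
a=np.radians(-6.85); d=np.array([.6338,-.0988])-p[:2]
x=np.array([np.cos(a),np.sin(a)]); y=np.array([-np.sin(a),np.cos(a)])
print('to B slot in fence axes',d@x,d@y)
E
```

```text
[ 0.63018967 -0.03021313  0.16811598] [ 9.93058358e-01 -1.17622135e-01 -3.61513982e-04] 0.5491784626688272
to B slot in fence axes 0.011764947581537625 -0.06766668031524152
```

Request:
jog_arm(
  rows=[
    [[0,0,0.02,0],[0,0,0.03,0],[0,0,0.02,0],[0,0,0.012,0],[0,0,0.006,0],[0.004,0,0,0],[0.004,0,0,0],[0,0,0,0]],
  ],
)

```text
time_s: 34.48
tcp_pos: [0.6393, -0.0315, 0.081]
ee_rot: [[0.993, -0.119, 0.002], [-0.119, -0.993, 0.0], [0.002, -0.0, -1.0]]
wrist_force: [0.7, 0.7, -3.1]
gripper_width: 0.549
gripper_force: 30.0
```

Request:
jog_arm(
  rows=[
    [[0.001,0,0,0],[0.001,0,0,0],[0.001,0,0,0],[0.001,0,0,0],[0,0,0,0]],
  ],
)

```text
time_s: 35.1
tcp_pos: [0.6425, -0.032, 0.0802]
ee_rot: [[0.993, -0.119, 0.0], [-0.119, -0.993, -0.0], [0.0, 0.0, -1.0]]
wrist_force: [0.9, -0.0, -2.4]
gripper_width: 0.545
gripper_force: 30.0
```

Request:
jog_arm(
  rows=[
    [[0.001,0,0,0],[0.001,0,0,0],[0,0,0,0]],
  ],
)

```text
time_s: 35.48
tcp_pos: [0.643, -0.0322, 0.0798]
ee_rot: [[0.993, -0.119, -0.004], [-0.119, -0.993, -0.0], [-0.004, 0.001, -1.0]]
wrist_force: [-5.5, 2.0, -0.9]
gripper_width: 0.548
gripper_force: 30.0
```

Request:
jog_arm(
  rows=[
    [[0,0,0.001,0],[0,0,0.001,0],[0,0,0,0]],
  ],
)

```text
time_s: 35.85
tcp_pos: [0.643, -0.0323, 0.0794]
ee_rot: [[0.993, -0.119, -0.003], [-0.119, -0.993, -0.0], [-0.003, 0.001, -1.0]]
wrist_force: [-8.2, 1.2, 5.8]
gripper_width: 0.554
gripper_force: 30.0
```

Request:
jog_arm(
  rows=[
    [[0,0,0,0],[0,0,0,0],[0,0,0,0],[0,0,-0.02,0],[0,0,-0.04,0],[0,0,-0.04,0],[0,0,-0.02,0]],
  ],
  claw=0.62,
)

```text
time_s: 36.72
tcp_pos: [0.6457, -0.0322, 0.2012]
ee_rot: [[0.993, -0.118, 0.005], [-0.118, -0.993, 0.0], [0.005, -0.001, -1.0]]
wrist_force: [0.1, 0.3, -0.9]
gripper_width: 0.621
gripper_force: 0.0
```

Request:
jog_arm(
  rows=[
    [[0,0,0,-0.163],[0,0,0,-0.163],[-0.02,0.007,0,0],[-0.032,0.011,0,0],[-0.032,0.011,0,0],[-0.032,0.011,0,0],[-0.032,0.011,0,0],[-0.032,0.011,0,0],[-0.03,0.011,0,0],[-0.015,0.005,0,0],[0,0,0,0],[0,0,0,0]],
  ],
)

```text
time_s: 38.22
tcp_pos: [0.4415, -0.1546, 0.1985]
ee_rot: [[0.978, 0.206, 0.001], [0.206, -0.978, -0.0], [0.001, 0.001, -1.0]]
wrist_force: [-0.1, 1.1, 0.6]
gripper_width: 0.622
gripper_force: 0.0
```

```bash
python3 - <<'E'
from h import *
s=sense(); print(s['tcp_pos'],s['ee_rot'][:,0])
im,m=snap('wrist','w5.png'); h,S,v=hsv(im)
print('rib',rects(im,m,((h<8)|(h>172))&(S>140),.046))
print('plate',rects(im,m,(S<50)&(v>110),.012,amin=800))
im,m=snap('top','t3.png'); h,S,v=hsv(im)
print('rib',rects(im,m,((h<8)|(h>172))&(S>140)&(v>80),.046,(300,190,400,232),15))
print('packs',rects(im,m,(S<60)&(v>150),.049,(270,130,372,200)))
E
```

```text
[ 0.44147564 -0.15461458  0.19848376] [0.97848233 0.20632693 0.00123913]
rib [(463, -151, 78, 19, -78.0), (534, -323, 137, 129, -4.8)]
plate [(364, -182, 210, 9, -78.0), (370, 96, 37, 30, 20.7), (472, -149, 199, 56, -78.0), (505, -142, 199, 4, -78.0), (506, -413, 125, 46, 26.9), (538, -363, 138, 102, -4.1), (579, -89, 54, 23, -78.0)]
rib []
packs [(629, -96, 114, 43, -6.9), (638, -28, 117, 44, -5.0)]
```

View pics/w5.png

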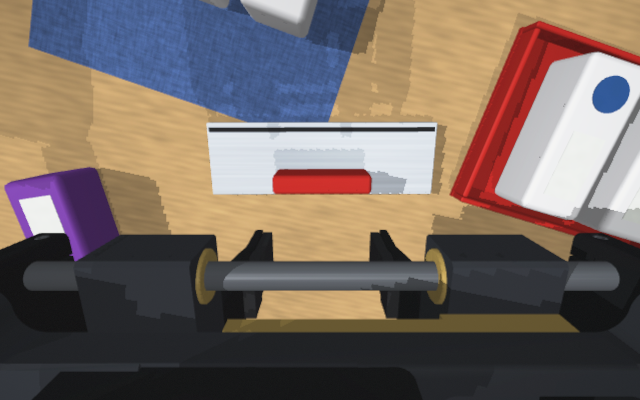

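The wrist view shows the rule at (322,158) with its black edge at row 129 facing the mat and its red rib at (322,182). Both packs are at the top.

```bash
python3 - <<'E'
from h import *
s=sense(); print(s['joints'].round(1))
E
```

```text
[  0.7  12.4 -28.7   0.  -48.9 101.2]
```

Request:
jog_arm(
  rows=[
    [[0.0187,0.001,0,0],[0,0,0,0.1745],[0,0,0,0.1745],[0,0,0,0.1745],[0,0,0,0.1745],[0,0,0,0.1745],[0,0,0,0.1745],[0,0,0,0.1745],[0,0,0,0.1745],[0,0,0,0.1745],[0,0,0.02,0],[0,0,0.03,0],[0,0,0.01,0],[0,0,0,0],[0,0,0,0]],
  ],
)

```text
time_s: 40.2
tcp_pos: [0.4599, -0.1519, 0.1391]
ee_rot: [[0.207, -0.978, 0.002], [-0.978, -0.207, -0.0], [0.001, -0.002, -1.0]]
wrist_force: [-0.3, -0.8, 0.9]
gripper_width: 0.612
gripper_force: 0.0
```

```bash
python3 - <<'E'
from h import *
s=sense(); print(s['tcp_pos'],s['ee_rot'][:,0],s['joints'][5])
im,m=snap('wrist','w6.png'); h,S,v=hsv(im)
print('rib',rects(im,m,((h<8)|(h>172))&(S>140),.046))
E
```

```text
[ 0.45985158 -0.15193498  0.13907613] [ 2.06543788e-01 -9.78437123e-01  6.78544342e-04] 10.905941142093548
rib [(462, -164, 62, 15, -77.6), (495, -268, 63, 17, 12.0)]
```

View pics/w6.png

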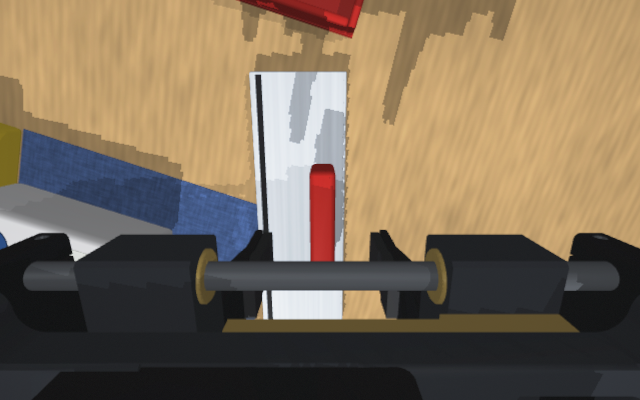

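The rib is centred between the fingers at (322,210). I'm descending to grip it.

Request:
jog_arm(
  rows=[
    [[0,0,0.02,0],[0,0,0.02,0],[0,0,0.0125,0],[0,0,0,0]],
  ],
)

```text
time_s: 40.75
tcp_pos: [0.4587, -0.152, 0.0855]
ee_rot: [[0.206, -0.979, -0.001], [-0.979, -0.206, -0.0], [-0.0, 0.001, -1.0]]
wrist_force: [0.8, -0.1, -0.2]
gripper_width: 0.617
gripper_force: 0.0
```

Request:
jog_arm(
  rows=[
    [[0,0,0,0],[0,0,0,0],[0,0,0,0],[0,0,0,0],[0,0,0,0],[0,0,0,0],[0,0,0,0]],
  ],
  claw=0,
)

```text
time_s: 41.62
tcp_pos: [0.459, -0.152, 0.0859]
ee_rot: [[0.206, -0.979, 0.001], [-0.979, -0.206, -0.0], [0.0, -0.001, -1.0]]
wrist_force: [0.6, 0.5, 1.9]
gripper_width: 0.179
gripper_force: 30.0
```

Request:
jog_arm(
  rows=[
    [[0,0,-0.01,0],[0,0,-0.01,0],[0,0,-0.01,0],[0,0,0,0],[0,0,0,0]],
  ],
)

```text
time_s: 42.25
tcp_pos: [0.4585, -0.1519, 0.1157]
ee_rot: [[0.206, -0.979, -0.0], [-0.979, -0.206, 0.0], [-0.0, 0.0, -1.0]]
wrist_force: [-0.4, 0.2, -4.2]
gripper_width: 0.182
gripper_force: 30.0
```

```bash
python3 heft.py
```

```text
F [-0.32  0.36 -4.17] [ 0.45850829 -0.15196543  0.11539437] 0.18121080974731021
```

Request:
jog_arm(
  rows=[
    [[0,0,-0.01,0.163],[0,0,0,0.164],[-0.02,-0.007,0,0],[-0.03,-0.012,0,0],[-0.03,-0.012,0,0],[-0.02,-0.007,0,0],[-0.0074,-0.0023,0,0],[0,0,0,0],[0,0,0,0]],
  ],
)

```text
time_s: 43.58
tcp_pos: [0.5109, -0.0508, 0.1256]
ee_rot: [[-0.12, -0.993, -0.001], [-0.993, 0.12, -0.0], [0.0, 0.001, -1.0]]
wrist_force: [-0.2, -0.5, -4.2]
gripper_width: 0.179
gripper_force: 30.0
```

```bash
python3 - <<'E'
from h import *
s=sense(); p=s['tcp_pos']; r=s['ee_rot'][:,0]; print(p,np.degrees(np.arctan2(r[1],r[0])))
im,m=snap('wrist','w7.png')
im,m=snap('top','t4.png'); cv2.imwrite('pics/t4c.png',cv2.resize(im[110:260,230:480,::-1],None,fx=3,fy=3,interpolation=cv2.INTER_CUBIC))
E
```

```text
[ 0.51089658 -0.05084158  0.12558005] -96.90160833409813
```

View pics/t4c.png

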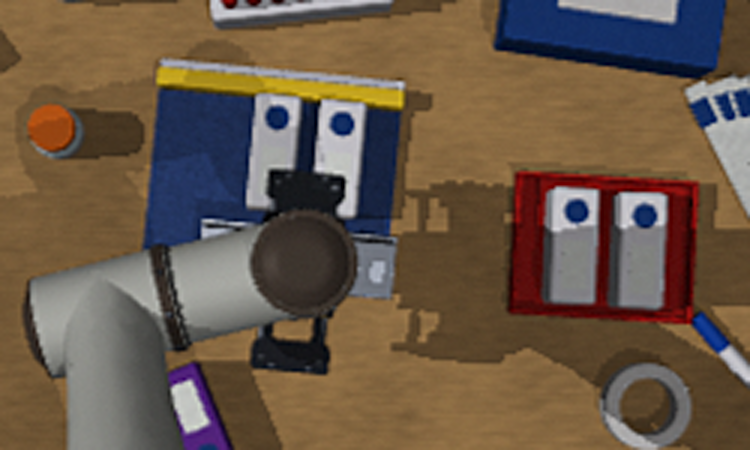

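View pics/w7.png

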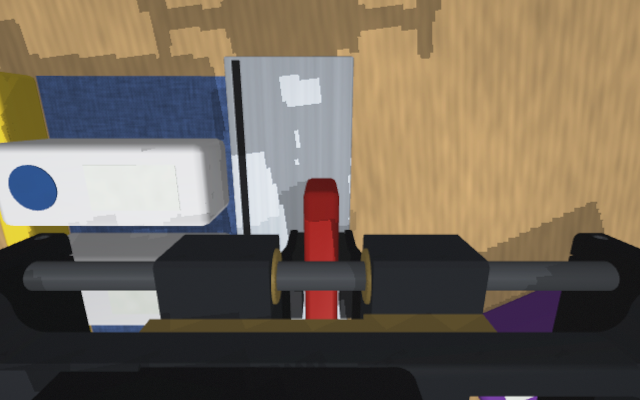

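The crop shows both packs against the fence and the rule parallel about 20 mm before their free ends. The wrist view shows the edge line beside pack B at (235,150). I'm lowering it and pushing in.

Request:
jog_arm(
  rows=[
    [[0,0,0.015,0],[0,0,0.015,0],[0,0,0.0075,0],[0,0,0,0],[0,-0.005,0,0],[0,-0.005,0,0],[0,0,0,0]],
  ],
)

```text
time_s: 44.55
tcp_pos: [0.5224, -0.0513, 0.0886]
ee_rot: [[-0.119, -0.993, 0.001], [-0.993, 0.119, 0.0], [-0.0, -0.001, -1.0]]
wrist_force: [-0.1, 0.1, -4.3]
gripper_width: 0.182
gripper_force: 30.0
```

Request:
jog_arm(
  rows=[
    [[0,-0.0015,0,0],[0,-0.0015,0,0],[0,-0.0015,0,0],[0,-0.0015,0,0],[0,0,0,0]],
  ],
)

```text
time_s: 45.18
tcp_pos: [0.5274, -0.0521, 0.0882]
ee_rot: [[-0.119, -0.993, -0.0], [-0.993, 0.119, -0.0], [0.0, 0.0, -1.0]]
wrist_force: [-0.4, 0.3, -3.0]
gripper_width: 0.179
gripper_force: 30.0
```

Request:
jog_arm(
  rows=[
    [[0,-0.001,0,0],[0,-0.001,0,0],[0,0,0,0]],
  ],
)

```text
time_s: 45.55
tcp_pos: [0.5278, -0.0524, 0.0878]
ee_rot: [[-0.12, -0.993, -0.004], [-0.993, 0.12, -0.0], [0.001, 0.004, -1.0]]
wrist_force: [-4.5, 2.5, -1.9]
gripper_width: 0.18
gripper_force: 30.0
```

Request:
jog_arm(
  rows=[
    [[0,-0.001,0,0],[0,-0.001,0,0],[0,0,0,0]],
  ],
)

```text
time_s: 45.92
tcp_pos: [0.5281, -0.0527, 0.0874]
ee_rot: [[-0.12, -0.993, -0.008], [-0.993, 0.12, -0.0], [0.001, 0.008, -1.0]]
wrist_force: [-6.2, 3.5, 0.1]
gripper_width: 0.181
gripper_force: 30.0
```

Request:
jog_arm(
  rows=[
    [[0,-0.001,0,0],[0,-0.001,0,0],[0,0,0,0],[0,0,0.001,0],[0,0,0.001,0],[0,0,0,0]],
  ],
)

```text
time_s: 46.68
tcp_pos: [0.5283, -0.0531, 0.0862]
ee_rot: [[-0.121, -0.993, -0.012], [-0.993, 0.121, -0.001], [0.002, 0.012, -1.0]]
wrist_force: [-13.2, 4.1, 9.4]
gripper_width: 0.185
gripper_force: 30.0
```

```bash
python3 - <<'E'
from h import *
s=sense(); print(s['tcp_pos'],s['wrist_force'],s['moment'])
im,m=snap('wrist'); cv2.imwrite('pics/w8.png',cv2.resize(im[30:240,0:380,::-1],None,fx=2,fy=2))
E
```

```text
[ 0.52828906 -0.05309306  0.08620568] [-13.23982803   4.10284283   9.419893  ] [ 1.40714814  3.71258062 -0.00498344]
```

View pics/w8.png

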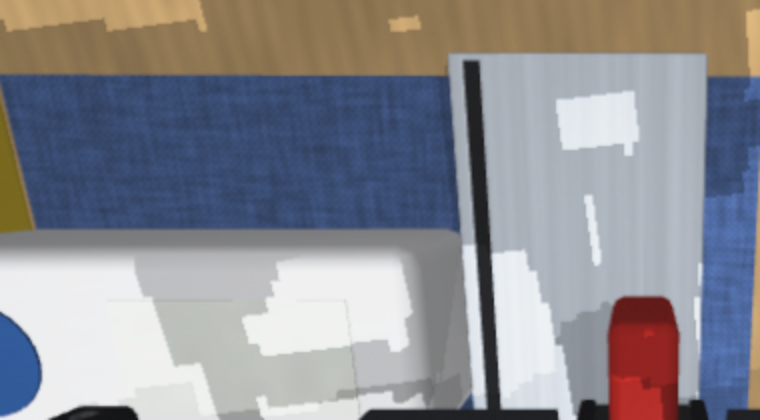

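The crop shows the measuring edge touching B's free end evenly at (465,300). I'm easing off and releasing.

Request:
jog_arm(
  rows=[
    [[0,0.001,-0.0005,0],[0,0.001,-0.0005,0],[0,0.001,0,0],[0,0,0,0]],
  ],
)

```text
time_s: 47.22
tcp_pos: [0.528, -0.0529, 0.0863]
ee_rot: [[-0.12, -0.993, -0.006], [-0.993, 0.12, -0.001], [0.001, 0.006, -1.0]]
wrist_force: [-6.9, -1.4, -3.1]
gripper_width: 0.179
gripper_force: 30.0
```

Request:
jog_arm(
  rows=[
    [[0,0,0,0],[0,0,0,0],[0,0,0,0],[0,0,0,0],[0,0,0,0],[0,0,-0.01,0],[0,0,-0.03,0],[0,0,-0.04,0],[0,0,-0.02,0]],
  ],
  claw=0.45,
)

```text
time_s: 48.35
tcp_pos: [0.5315, -0.0523, 0.1904]
ee_rot: [[-0.119, -0.993, 0.005], [-0.993, 0.119, 0.0], [-0.001, -0.005, -1.0]]
wrist_force: [0.0, -0.2, -0.5]
gripper_width: 0.453
gripper_force: 0.0
```

Request:
jog_arm(
  rows=[
    [[-0.02,0.007,0,0],[-0.04,0.014,0,0],[-0.04,0.014,0,0],[-0.04,0.014,0,0],[-0.04,0.014,0,0],[-0.04,0.014,0,0],[-0.04,0.014,0,0],[-0.04,0.014,0,0],[-0.04,0.014,0,0],[-0.04,0.014,0,0],[-0.03,0.011,0,0],[-0.02,0.007,0,0],[-0.005,0.002,0,0],[0,0,0,0],[0,0,0,0]],
  ],
  claw=0,
)

```text
time_s: 50.22
tcp_pos: [0.4306, 0.3967, 0.1873]
ee_rot: [[-0.12, -0.993, -0.0], [-0.993, 0.12, -0.0], [0.0, 0.0, -1.0]]
wrist_force: [0.2, 0.2, -0.9]
gripper_width: 0.009
gripper_force: 0.0
```

```bash
python3 - <<'E'
from h import *
s=sense(); p=s['tcp_pos']; R=s['ee_rot']; print(p,s['gripper_width'])
for z in (0.036,):print('btn tool shift',R.T@(np.array([.431,.398,z+.0697])-p))
im,m=snap('top'); h,S,v=hsv(im)
cv2.imwrite('pics/t5.png',cv2.resize(im[110:260,165:465,::-1],None,fx=2.6,fy=2.6,interpolation=cv2.INTER_CUBIC))
print('rib',rects(im,m,((h<8)|(h>172))&(S>140)&(v>80),.046,(290,180,390,232),15))
k=(S<60)&(v>110)
print('rule',rects(im,m,k,.013,(270,195,392,232)))
E
```

```text
[0.43063291 0.39668831 0.18729591] 0.008583976486233368
btn tool shift [-0.00138097 -0.0002271   0.08159527]
rib [(526, -53, 75, 15, 82.8)]
rule [(516, -111, 82, 25, 88.6), (523, -8, 112, 16, 82.0)]
```

View pics/t5.png

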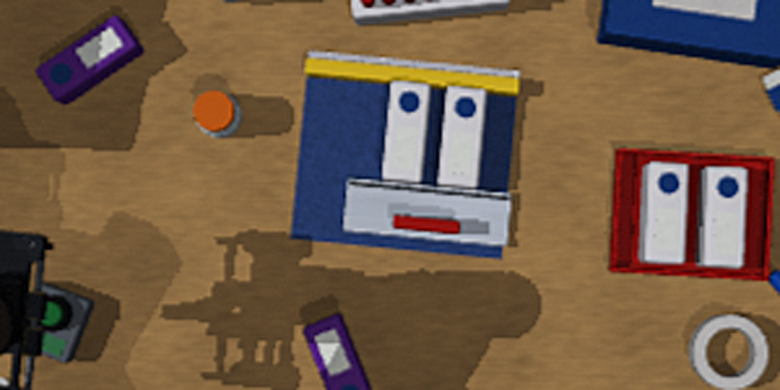

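The crop shows the rule flush with both packs, which are square to the fence, and both light packs in the tray. Next I press the button.

Request:
jog_arm(
  rows=[
    [[-0.0014,0,0.02,0],[0,0,0.03,0],[0,0,0.015,0],[0,0,0.008,0],[0,0,0,0],[0,0,0,0]],
  ],
)

```text
time_s: 51.02
tcp_pos: [0.4307, 0.3984, 0.1161]
ee_rot: [[-0.119, -0.993, 0.0], [-0.993, 0.119, -0.001], [0.001, -0.0, -1.0]]
wrist_force: [-2.7, -3.7, 8.2]
gripper_width: 0.005
gripper_force: 3.9
```

Request:
jog_arm(
  rows=[
    [[0,0,0.002,0],[0,0,0.002,0],[0,0,0.002,0],[0,0,0.002,0],[0,0,0,0],[0,0,0,0]],
  ],
)

```text
time_s: 51.78
tcp_pos: [0.4307, 0.3986, 0.1153]
ee_rot: [[-0.116, -0.993, 0.002], [-0.993, 0.116, -0.001], [0.001, -0.002, -1.0]]
wrist_force: [-14.5, -10.3, 45.2]
gripper_width: 0.008
gripper_force: 22.5
```

Stiff contact came higher than assumed, so the button top is near 0.05 and parallax put me about 6 mm off. I'm lifting and checking.

Request:
jog_arm(
  rows=[
    [[0,0,-0.008,0],[0,0,-0.02,0],[0,0,-0.03,0],[0.06,0,-0.03,0],[0,0,0,0],[0,0,0,0]],
  ],
)

```text
time_s: 52.52
tcp_pos: [0.4243, 0.3438, 0.193]
ee_rot: [[-0.12, -0.993, 0.001], [-0.993, 0.12, 0.002], [-0.002, -0.001, -1.0]]
wrist_force: [0.1, 0.9, 0.4]
gripper_width: 0.008
gripper_force: 0.0
```

```bash
python3 - <<'E'
from h import *
s=sense(); print(s['tcp_pos'])
def cen(n,box=None):
    im,m=snap(n,n+'9.png'); h,S,v=hsv(im); k=((h>50)&(h<85)&(S>120)&(v>60)).astype(np.uint8)
    out=[]
    for c in cv2.findContours(k,cv2.RETR_EXTERNAL,cv2.CHAIN_APPROX_NONE)[0]:
        if cv2.contourArea(c)>25:
            (u,v_),r=cv2.minEnclosingCircle(c); out.append((round(u,1),round(v_,1),round(r,1)))
    return out,m
for n in ('wrist','top','scene'):
    o,m=cen(n); print(n,o)
    for u,v,_ in o: print([ray(m,u,v,z).round(4) for z in (.036,.052)])
E
```

```text
[0.42431185 0.34378529 0.19295099]
wrist []
top []
scene []
```

```bash
python3 - <<'E'
from h import *
mw={'fovy':64.9875134,'cx':320.805,'cy':200.184,'eye':np.array([0.47709431,0.3060824,0.33442913]),'rotation':np.array([[4.46946862e-02,-9.63626783e-01,-2.63487777e-01],[-9.99000644e-01,-4.31945199e-02,-1.14867725e-02],[-3.12266404e-04,2.63737857e-01,-9.64594342e-01]])}
for f,m,b in (('w1',mw,(190,120,250,188)),('top0',camera_model('top'),(170,215,203,250)),('scene0',camera_model('scene'),(395,145,425,180))):
    im=cv2.imread(f'pics/{f}.png')[:,:,::-1].copy(); h,S,v=hsv(im); k=((h>45)&(h<85)&(S>110)&(v>50)).astype(np.uint8)
    q=np.zeros_like(k); q[b[1]:b[3],b[0]:b[2]]=1
    for c in cv2.findContours(k*q,cv2.RETR_EXTERNAL,cv2.CHAIN_APPROX_NONE)[0]:
        if cv2.contourArea(c)>8:
            (u,w),r=cv2.minEnclosingCircle(c); print(f,round(u,1),round(w,1),round(r,1),[ray(m,u,w,z).round(4)[:2] for z in (.036,.045,.055)])
E
```

```text
w1 210.5 186.4 20.5 [array([0.4046, 0.4104]), array([0.4068, 0.4073]), array([0.4093, 0.4038])]
w1 222.9 158.7 16.2 [array([0.4323, 0.3973]), array([0.4337, 0.3946]), array([0.4352, 0.3915])]
top0 181.4 241.1 7.7 [array([0.3975, 0.4067]), array([0.3979, 0.4041]), array([0.3985, 0.4012])]
top0 183.8 230.2 4.4 [array([0.431 , 0.3988]), array([0.4312, 0.3962]), array([0.4315, 0.3933])]
scene0 411.5 158.5 3.8 [array([0.4213, 0.4032]), array([0.4321, 0.3944]), array([0.444 , 0.3846])]
```

Request:
jog_arm(
  rows=[
    [[-0.02,-0.0026,0,0],[-0.0314,0,0.02,0],[0,0,0.03,0],[0,0,0.017,0],[0,0,0,0],[0,0,0,0]],
  ],
)

```text
time_s: 53.42
tcp_pos: [0.433, 0.3947, 0.126]
ee_rot: [[-0.119, -0.993, 0.001], [-0.993, 0.119, 0.001], [-0.001, -0.001, -1.0]]
wrist_force: [0.8, 1.0, 0.4]
gripper_width: 0.004
gripper_force: 0.0
```

Request:
jog_arm(
  rows=[
    [[0,0,0.002,0],[0,0,0,0],[0,0,0,0]],
  ],
)

```text
time_s: 53.8
tcp_pos: [0.4327, 0.3944, 0.1236]
ee_rot: [[-0.119, -0.993, 0.0], [-0.993, 0.119, 0.001], [-0.001, -0.0, -1.0]]
wrist_force: [0.0, -0.7, 0.7]
gripper_width: 0.003
gripper_force: 0.0
```

Request:
jog_arm(
  rows=[
    [[0,0,0.002,0],[0,0,0,0],[0,0,0,0]],
  ],
)

```text
time_s: 54.18
tcp_pos: [0.4328, 0.3945, 0.1215]
ee_rot: [[-0.119, -0.993, 0.0], [-0.993, 0.119, 0.0], [-0.001, -0.0, -1.0]]
wrist_force: [-0.0, 0.2, 1.7]
gripper_width: 0.004
gripper_force: 0.9
```

Request:
jog_arm(
  rows=[
    [[0,0,0.002,0],[0,0,0,0],[0,0,0,0]],
  ],
)

```text
time_s: 54.55
tcp_pos: [0.4328, 0.3945, 0.1194]
ee_rot: [[-0.119, -0.993, 0.0], [-0.993, 0.119, 0.0], [-0.0, -0.0, -1.0]]
wrist_force: [0.1, -0.1, 2.5]
gripper_width: 0.008
gripper_force: 1.5
```

Request:
jog_arm(
  rows=[
    [[0,0,0.002,0],[0,0,0,0],[0,0,0,0]],
  ],
)

```text
time_s: 54.92
tcp_pos: [0.4328, 0.3945, 0.1174]
ee_rot: [[-0.119, -0.993, 0.0], [-0.993, 0.119, 0.0], [-0.0, -0.0, -1.0]]
wrist_force: [-0.0, 0.5, 3.9]
gripper_width: 0.005
gripper_force: 2.0
```

Request:
jog_arm(
  rows=[
    [[0,0,0.002,0],[0,0,0,0],[0,0,0,0]],
  ],
)

```text
time_s: 55.3
tcp_pos: [0.4328, 0.3945, 0.1161]
ee_rot: [[-0.119, -0.993, 0.001], [-0.993, 0.119, 0.0], [-0.0, -0.001, -1.0]]
wrist_force: [0.0, -0.3, 7.9]
gripper_width: 0.009
gripper_force: 4.2
```

The spring travel is 6 mm and then a hard stop, so it is fully down. I'll press slightly firmer and hold, then retract to clear air.

Request:
jog_arm(
  rows=[
    [[0,0,0.001,0],[0,0,0,0],[0,0,0,0],[0,0,0,0],[0,0,0,0]],
  ],
)

```text
time_s: 55.92
tcp_pos: [0.4328, 0.3945, 0.116]
ee_rot: [[-0.118, -0.993, 0.001], [-0.993, 0.118, 0.0], [-0.001, -0.001, -1.0]]
wrist_force: [-2.8, -1.5, 12.9]
gripper_width: 0.005
gripper_force: 6.5
```

Request:
jog_arm(
  rows=[
    [[0,0,-0.01,0],[0,0,-0.03,0],[0,0,-0.04,0],[0,0,-0.04,0],[0,0,0,0],[0,0,0,0],[0,0,0,0]],
  ],
)

```text
time_s: 56.8
tcp_pos: [0.432, 0.3936, 0.2323]
ee_rot: [[-0.12, -0.993, -0.003], [-0.993, 0.12, -0.003], [0.003, 0.002, -1.0]]
wrist_force: [0.0, 0.8, -0.7]
gripper_width: 0.003
gripper_force: 0.0
```

```bash
python3 - <<'E'
from h import *
im,m=snap('top'); h,S,v=hsv(im)
cv2.imwrite('pics/t6.png',cv2.resize(im[110:260,165:465,::-1],None,fx=2.6,fy=2.6,interpolation=cv2.INTER_CUBIC))
print('rib',rects(im,m,((h<8)|(h>172))&(S>140)&(v>80),.046,(290,180,390,232),15))
E
```

```text
rib [(526, -53, 75, 15, 82.8)]
```

View pics/t6.png

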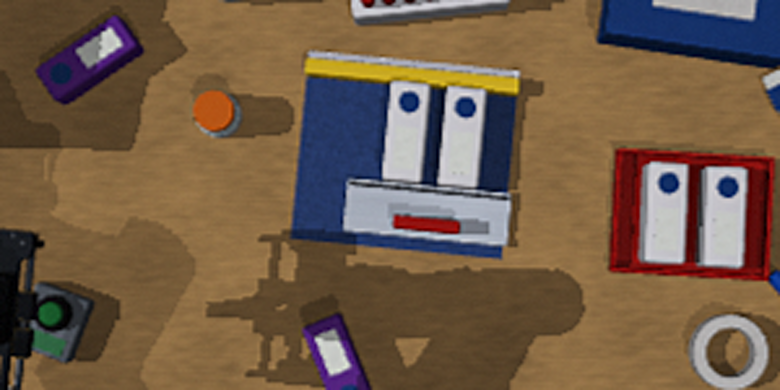

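The crop shows the rule still flush with both full packs at (425,210), the light packs in the tray, and the jar and tape unmoved.

```bash
python3 -c "
from station import finish_job
print(finish_job())"
```

```text
the job is handed in; nothing more can be done
None
```

The job is handed in: the two light packs are in the red tray, the two full packs are against the fence with the straightedge flush on their free ends, and the button was pressed fully down; my first, off-centre press briefly reached 45 N at the fingertips (the limit stated for the gripper's body is 40 N).

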